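# File one more chocolate bar in a full display rack

## Robot

A 6-joint arm with a two-finger parallel gripper is mounted at the origin on a cart in front of the work surface, level with it; the furniture and walls round the work are solid. World frame = base frame: x ahead of the robot, y to its left, z up, the work surface at z = 0. Lengths are in m, angles in rad, forces in N, time in s.
With the tool pointing down it reaches from about 0.25 to 0.725 m from the base axis. Payload 9.7 kg.
Tool frame: the origin (TCP) lies on the centre line of the jaws, within the pads' length; the fingertips stand 17 mm ahead of it and the grasp point (between the pads) lies 2 mm behind it (arm.tip_extent is the z of the fingertips in the tool frame, in m); z points along the fingers, y is the line along which they close (so a half turn about z gives the same grasp; the last joint's range is limited). The gripper opens to 85 mm and grips with 20 to 120 N. Pads are 22 mm wide; open, the fingers measure 114 mm over their backs; the gripper's body (76 mm by 85 mm) begins 54 mm behind the grasp point. The pads swing forward as they close: fully open they stand 13 mm farther back than shut.
Start: joints at [0, 0.087, 0.176, 1.66, 0, 1.571], TCP at [0.55, -0, 0.248] pointing down, gripper open.
Joint ranges: [-3.13, 3.13], [-0.85, 1.81], [-1.15, 1.24], [-2.2, 2.28], [-1.44, 1.52], [-3.14, 3.14]. Speed limits (rad/s): [2.22, 2.22, 2.57, 3.14, 3.14, 3.14].

## Interface

Orientations are given as a rotation vector (axis times angle).
In Python, from cell import arm gives the robot as it stands. The module is installed in compiled form; this text tells all that it offers. Calls block until the motion is done:
- arm.move_to(position, orientation): joint-space move of the TCP to a pose.
- arm.move_straight(position, v=0.15, ori=None, contact_N=None): straight line of the TCP; ori=None keeps the orientation; v is the mean speed in m/s. With contact_N (N) it stops when the force on the tool has changed by that much, and returns True; else False.
- arm.movej(angles): joint-space move.
- arm.open() and arm.grasp(grasp_force=None): open the fingers fully, or close them until they stop; grasp_force is the grip in N (None keeps the last).
- arm.wait(seconds).
- arm.solve_ik(position, orientation): joint angles nearest the present ones, or None.
- arm.sense(): the state.
- arm.camera(name): name is "scene" or "side" or "wrist"; returns the picture (384x512x3 uint8, red, green, blue); there is no depth.
- arm.calibration(name): a dict with "fx", "fy", "cx", "cy" (pixels), "R" (3x3) and "t" (3): a world point X has camera coordinates R X + t. Camera axes: x right, y down, z forward; pixel columns grow to the right and rows downward; lengths in m; the calibration is good to about 2 mm. The wrist camera is an equidistant fisheye: a pixel r from the principal point sees the ray r / f radians off the axis. A picture is of the moment at which its call begins: read the wrist's pose just before it. calibration takes no time and is no camera call; for the wrist camera it gives the pose at the moment of the call.
A pose or a line that the arm cannot do raises arm.MotionError and nothing moves.
- arm.finish_job(): hands the job in; it is judged then, once.
Trained networks look in the newest picture that a camera, given by its name, has taken for a name from the list of things; names that differ only in an ending like _2 or _b are one class to them, and where a whole thing is asked for, a point or a joint stands for the part that bears it (a point fixed in the world has none). Each returns a list of dicts, best first, with "conf" (0 to 1); they miss things now and then, are a little off and sometimes report something else, mostly with a low value. They report only what shows in the picture. A call takes as long as a camera call.
- arm.search_frame(name, camera): "centre" ([x, y, z] in m, in world coordinates, good to about 4 mm: the middle of the surface that is visible of it).
- arm.trace(name, camera): "pixels" (384x512 bool, what is visible of it).
The state is a dict: "clock": time; "joint_positions": joint angles; "dq": joint speeds; "tau": joint torques, N m; "tcp_pos": TCP position; "orientation": TCP orientation; "ft_force": force on the tool from outside, world axes, zero at the start; "moment": the same for the moment, N m; "finger_gap": finger opening in m; "gripper_force": force on a finger pad.
Only numpy, scipy, OpenCV 4.12 (cv2) and the standard library are available. Lean on these libraries where they do the work, as an engineer would, in place of code of your own. Each camera call takes 0.05 s, during which the arm holds its last target. There are 200 camera calls.

## Task

Take the tall dark green chocolate bar out of its little stand and file it in the wooden rack among the cream bars: lower it upright into the gap between the two leaning pairs, gently nudging them apart, until it stands on the rack's floor, and let go. The four cream bars must stay standing in the rack, two on each side of it; do not drop or jam the bar, and leave the things around alone.

Things in the scene. Friction and masses are not known exactly. Their poses are not given: they have to be found in the camera images.
- green_bar_centre (a point): Centre, half-way up, of the dark green wrapped chocolate bar, 158 high x 80 wide x 10.5 mm thick, about 0.1 kg, standing on its short end in the slot of the stand. Axes: x up along the height, y along the width, z through the thickness (both level). Its top edge is 79 mm above this point; grip its thickness from above, within the top 30 mm.
- green_bar_foot (a point): Middle of the lower end of the same green bar, 79 mm below its centre along its x axis.
- green_bar: The same green bar; origin at the centre of one broad face, 5.25 mm from its centre along its z axis.
- stand: Small fixed dark wooden stand, 104 x 62 mm, 42 mm high, origin at the centre of its underside on the counter, z up. A slot 13 mm wide and open at the ends runs along its x axis; the slot's floor is 10 mm above the origin and its walls reach to 42 mm. The green bar stands in it upright (it may lean up to 0.08 rad), its width along the slot.
- rack: Open fixed wooden display rack, 104 (x) x 82 (y) mm outside, origin at the centre of its underside on the counter, z up. Inside 90 mm along x and 68 mm along y, floor 8 mm above the origin; end walls at +y and -y reach 68 mm, low side walls at +x and -x 33 mm above the origin. Brass strip on its -x side. Four cream bars stand in it, tops about 132 mm above the origin.
- rack_gap (a point): Middle of the rack's floor, axes as the rack. Two cream bars lean on each end wall, feet meeting here; the V gap between the pairs is closed at the floor, 10.5 mm wide about 26 mm up, 48 mm wide at the top. A bar let down here, its width along the rack's x, spreads the pairs with a few newtons (glossy wraps); with five bars about 15 mm of room is left.
- bell: Call bell, brass dome on a black base, 80 mm across, 54 mm high, loose; origin under its centre. To be left alone.
- jar: Glass jar of cocoa beans with a wooden stopper, 63 mm across, 85 mm high, loose; origin under its centre. To be left alone.
- copper_spool: Spool of copper-coloured ribbon lying flat, 72 mm across, 26 mm high, loose; origin under it. To be left alone.
- brown_box: Dark brown closed gift box, 56 x 62 x 50 mm, loose; origin under its centre. To be left alone.
- cream_l0_foot (a point): Foot of a cream bar: the middle of the lower end of a wrapped cream-coloured chocolate bar, 126 high x 62 x 10.5 mm, 98 g, loose, standing on end in the rack, the outer one of the two that lean towards the rack's +y end wall at about 0.2 rad. The bar's x axis points up along its height, z through its thickness (roughly the rack's y).
- cream_l0_centre (a point): The centre of the same cream bar, half-way up (63 mm above its foot along its x axis).
- cream_l0: The same cream bar; origin at the centre of one broad face.
- cream_l1_foot (a point): Foot of a cream bar: the middle of the lower end of a wrapped cream-coloured chocolate bar, 126 high x 62 x 10.5 mm, 98 g, loose, standing on end in the rack, the inner one of the two that lean towards the rack's +y end wall at about 0.2 rad. The bar's x axis points up along its height, z through its thickness (roughly the rack's y).
- cream_l1_centre (a point): The centre of the same cream bar, half-way up (63 mm above its foot along its x axis).
- cream_l1: The same cream bar; origin at the centre of one broad face.
- cream_r0_foot (a point): Foot of a cream bar: the middle of the lower end of a wrapped cream-coloured chocolate bar, 126 high x 62 x 10.5 mm, 98 g, loose, standing on end in the rack, the outer one of the two that lean towards the rack's -y end wall at about 0.2 rad. The bar's x axis points up along its height, z through its thickness (roughly the rack's y).
- cream_r0_centre (a point): The centre of the same cream bar, half-way up (63 mm above its foot along its x axis).
- cream_r0: The same cream bar; origin at the centre of one broad face.
- cream_r1_foot (a point): Foot of a cream bar: the middle of the lower end of a wrapped cream-coloured chocolate bar, 126 high x 62 x 10.5 mm, 98 g, loose, standing on end in the rack, the inner one of the two that lean towards the rack's -y end wall at about 0.2 rad. The bar's x axis points up along its height, z through its thickness (roughly the rack's y).
- cream_r1_centre (a point): The centre of the same cream bar, half-way up (63 mm above its foot along its x axis).
- cream_r1: The same cream bar; origin at the centre of one broad face.

How it is judged:
By the outcome, as a careful person would: the job done as asked, in the order asked, and still so for the second after the job is handed in, with the robot touching nothing.
It also fails if it takes over 42 s, if anything falls off the work surface, if the arm or the gripper's body presses on something with over 40 N, if the wrist force passes 120 N, or if a joint passes its speed limit or range.

## Working session

There is one attempt and no reset: what is moved stays moved. The work goes in short steps, each a Python script; the robot and the scene stay as the last script left them, time stands still between calls to the robot, and variables do not carry over. Pictures are saved under pics/ and viewed, at most 10 in all, crops included, and the job is handed in when it is done.

```bash
mkdir -p pics; python3 - <<'E'
from cell import arm
import cv2,numpy as np
ims=[]
for c in("scene","side"):
    im=arm.camera(c); ims.append(im); cv2.imwrite(f"pics/{c}0.png",im[:,:,::-1])
    for n in("green_bar","green_bar_centre","stand","rack","rack_gap","cream_l1","cream_r1","bell","jar","copper_spool","brown_box"):
        print(c,n,[(np.round(d["centre"],3).tolist(),round(d["conf"],2)) for d in arm.search_frame(n,c)[:2]])
    k=arm.calibration(c);print({a:np.round(b,3).tolist() for a,b in k.items()})
cv2.imwrite("pics/both0.png",cv2.resize(np.vstack(ims),None,fx=.78,fy=.78)[:,:,::-1])
print(arm.sense())
E
```

```text
scene green_bar [([0.509, 0.281, 0.111], 0.64)]
scene green_bar_centre [([0.511, 0.276, 0.11], 0.72)]
scene stand [([0.496, 0.273, 0.021], 0.56), ([0.433, -0.373, 0.023], 0.41)]
scene rack [([0.438, -0.374, 0.025], 0.94)]
scene rack_gap [([0.435, -0.372, 0.022], 0.86)]
scene cream_l1 [([0.467, -0.355, 0.091], 0.71), ([0.448, -0.336, 0.126], 0.68)]
scene cream_r1 [([0.474, -0.39, 0.094], 0.77), ([0.458, -0.415, 0.123], 0.5)]
scene bell [([0.381, 0.16, 0.025], 0.83), ([0.512, 0.279, 0.11], 0.61)]
scene jar [([0.594, -0.497, 0.083], 0.85), ([0.395, -0.509, 0.025], 0.58)]
scene copper_spool [([0.392, -0.511, 0.027], 0.96)]
scene brown_box [([0.46, -0.413, 0.124], 0.46)]
{'fx': 401.809, 'fy': 401.809, 'cx': 251.778, 'cy': 192.908, 'R': [[0.598, -0.801, -0.012], [-0.633, -0.464, -0.619], [0.491, 0.378, -0.785]], 't': [-0.306, 0.348, 1.155]}
side green_bar [([0.512, 0.278, 0.108], 0.94)]
side green_bar_centre [([0.514, 0.276, 0.109], 0.68), ([0.453, -0.403, 0.111], 0.46)]
side stand [([0.505, 0.266, 0.017], 0.59)]
side rack [([0.45, -0.411, 0.034], 0.95)]
side rack_gap [([0.454, -0.408, 0.0
[... 511 characters left out ...]
5]}
{'clock': 1.2, 'joint_positions': array([-9.37838488e-06,  8.68941768e-02,  1.75902420e-01,  1.65981312e+00,
       -1.58516106e-05,  1.57080790e+00]), 'dq': array([ 0.00095666,  0.00027476, -0.0019354 , -0.00066772, -0.00110052,
       -0.00011061]), 'tau': array([-1.21586567e-03, -5.20096922e+01,  4.64864087e+01,  1.53941804e-03,
       -7.38678341e-05, -1.47405962e-05]), 'tcp_pos': array([ 5.49992109e-01, -9.40626933e-06,  2.48288616e-01]), 'orientation': array([ 2.22146109e+00,  2.22141455e+00, -2.71057302e-05]), 'ft_force': array([ 0.9437357 , -0.2311904 ,  0.39754024]), 'moment': array([-0.03046961, -0.0161741 ,  0.0599599 ]), 'gripper_force': 0.0, 'finger_gap': 0.0855294717020742}
```

View pics/both0.png

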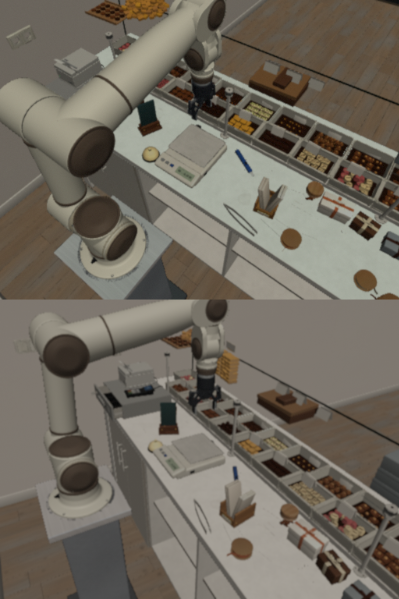

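The scene view shows the green bar in its stand at about (150,115) of the composite and the rack at about (268,200); both are too small to read. I'll go above the bar, take a wrist picture, and view it together with enlarged crops of both areas.

```bash
cat > h.py <<'E'
import numpy as np,cv2
from cell import arm
from scipy.spatial.transform import Rotation as Ro
def down(yaw): # tool z down; tool y (closing) horizontal at angle yaw
    y=np.array([np.cos(yaw),np.sin(yaw),0]);z=np.array([0,0,-1.]);x=np.cross(y,z)
    return Ro.from_matrix(np.c_[x,y,z]).as_rotvec()
def proj(k,X):
    c=np.asarray(X)@np.array(k["R"]).T+k["t"]; return c[...,:2]/c[...,2:]*[k["fx"],k["fy"]]+[k["cx"],k["cy"]]
def projw(k,X):
    c=np.asarray(X)@np.array(k["R"]).T+k["t"]; r=np.linalg.norm(c[...,:2],axis=-1,keepdims=True)
    return c[...,:2]/r*np.arctan2(r,c[...,2:])*[k["fx"],k["fy"]]+[k["cx"],k["cy"]]
E
python3 - <<'E'
from h import *
out=[]
for X in([.51,.277,.09],[.45,-.375,.08]):
    for c in("scene","side"):
        im=cv2.imread(f"pics/{c}0.png");u,v=proj(arm.calibration(c),X).astype(int);print(c,u,v)
        s=45;out.append(cv2.resize(im[v-s:v+s,u-s:u+s],(300,300),interpolation=cv2.INTER_CUBIC))
cv2.imwrite("pics/crops0.png",np.vstack([np.hstack(out[:2]),np.hstack(out[2:])]))
arm.move_to([.51,.277,.33],down(np.pi/2))
k=arm.calibration("wrist");im=arm.camera("wrist");cv2.imwrite("pics/w1.png",im[:,:,::-1])
import pickle;pickle.dump(k,open("w1.pkl","wb"))
for n in("green_bar","green_bar_centre","stand"):
    print(n,[(np.round(d["centre"],3).tolist(),round(d["conf"],2)) for d in arm.search_frame(n,"wrist")[:2]])
print(k,arm.sense()["clock"],arm.sense()["joint_positions"])
E
```

```text
scene 189 148
side 215 150
scene 342 257
side 296 260
green_bar [([0.513, 0.277, 0.167], 0.76)]
green_bar_centre [([0.507, 0.286, 0.165], 0.65)]
stand [([0.497, 0.275, 0.009], 0.79)]
{'fx': 297.3186396354542, 'fy': 297.3186396354542, 'cx': 254.23767031671426, 'cy': 191.86469712688745, 'R': array([[ 1.74567704e-03,  9.99998420e-01, -3.36967652e-04],
       [ 9.57651345e-01, -1.57473069e-03,  2.87926069e-01],
       [ 2.87925083e-01, -8.25323455e-04, -9.57652581e-01]]), 't': array([-0.27837347, -0.54948854,  0.31152354])} 2.525 [ 4.95866741e-01  2.14532411e-01  4.81390154e-01  1.83797221e+00
 -9.37058179e-05  4.98099423e-01]
```

View pics/crops0.png

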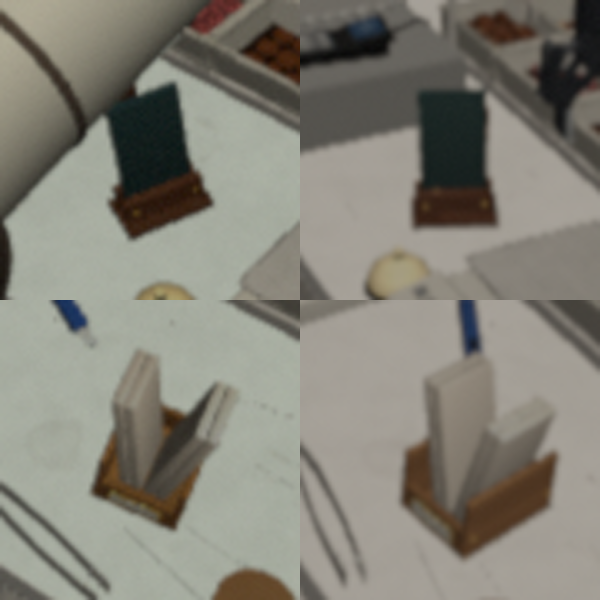

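View pics/w1.png

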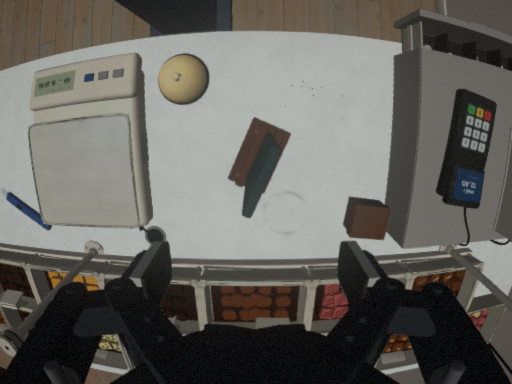

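The wrist picture shows the green bar leaning in the stand, its top edge running from about (272,140) to (247,215) and the stand spanning (230,185)–(290,120). Next I fit the bar's pose to its silhouette in the wrist, side and scene pictures.

```bash
cat >> h.py <<'E'
from scipy.optimize import minimize
def box(p,h,w,t): # p=[x,y,yaw,lean,footz] corners; width along yaw, leaning about width axis
    x,y,yaw,lean,z=p; W=np.array([np.cos(yaw),np.sin(yaw),0]);N=np.array([-np.sin(yaw),np.cos(yaw),0])
    U=np.cos(lean)*np.array([0,0,1])+np.sin(lean)*N; T=np.cross(W,U)
    return np.array([[x,y,z]+a*U*h+b*W*w/2+c*T*t/2 for a in(0,1) for b in(-1,1) for c in(-1,1)])
def hullmask(uv,s=4):
    m=np.zeros((384*s,512*s),np.uint8);h=cv2.convexHull(np.float32(uv)*s+s/2-.5).round().astype(np.int32);cv2.fillConvexPoly(m,h,1)
    return cv2.resize(m.astype(np.float32),(512,384),interpolation=cv2.INTER_AREA)
def iou(a,b): return np.minimum(a,b).sum()/np.maximum(a,b).sum()
E
python3 - <<'E'
from h import *
import pickle
kw=pickle.load(open("w1.pkl","rb"));ms=[]
for c,k,P in(("wrist",kw,projw),("side",arm.calibration("side"),proj),("scene",arm.calibration("scene"),proj)):
    r=arm.trace("green_bar",c); print(c,[(d["conf"],d["pixels"].sum()) for d in r])
    if r: ms.append((r[0]["pixels"].astype(np.float32),k,P,c))
    s=arm.trace("stand",c)
    if c=="wrist" and s: sm=s[0]["pixels"]
np.savez("m1.npz",g=ms[0][0],s=sm)
def body(p): # visible part above stand walls
    b=box([*p[:4],.010],.158,.08,.0105); lo,hi=b[:4],b[4:]; f=(.034)/.158
    return b,np.vstack([lo+(hi-lo)*f,hi])
def cost(p):
    b,v=body(p); return -sum(iou(hullmask(P(k,v)),m)*(2 if c=="wrist" else 1) for m,k,P,c in ms if c!="scene")
best=None
for yaw in(.3,.6,.9):
  for lean in(-.07,0,.07):
    r=minimize(cost,[.51,.277,yaw-np.pi if 0 else yaw,lean],method="Nelder-Mead",options=dict(initial_simplex=np.array([.51,.277,yaw,lean])+np.vstack([np.zeros(4),np.diag([.01,.01,.15,.03])]),maxiter=150))
    if best is None or r.fun<best.fun:best=r
print(best.x,best.fun)
b,v=body(best.x);print(np.round(b[4:].mean(0),4),[(c,round(float(iou(hullmask(P(k,v)),m)),2)) for m,k,P,c in ms])
im=cv2.imread("pics/w1.png");
def dr(im,P,k,b):
    s=4
    im=cv2.resize(im,None,fx=s,fy=s,interpolation=cv2.INTER_CUBIC)
    for i in range(8):
        for j in(1,2,4):
            if not i&j: cv2.line(im,*[tuple(map(int,P(k,b[q])*s)) for q in(i,i|j)],(0,0,255),1)
    return im
u=projw(kw,b.mean(0))*4;I=dr(im,projw,kw,b);u=u.astype(int)
S=cv2.imread("pics/side0.png");ks=arm.calibration("side");J=dr(S,proj,ks,b);w=(proj(ks,b.mean(0))*4).astype(int)
cv2.imwrite("pics/fit1.png",np.hstack([I[u[1]-220:u[1]+220,u[0]-200:u[0]+200],J[w[1]-220:w[1]+220,w[0]-200:w[0]+200]]))
print(arm.sense()["clock"])
E
```

```text
wrist [(0.63, np.int64(1587))]
side [(0.76, np.int64(574)), (0.44, np.int64(270))]
scene [(0.86, np.int64(636))]
[ 0.51292782  0.28258062 -0.40507068  0.0133361 ] -2.769749641418457
[0.5138 0.2845 0.168 ] [('wrist', 0.94), ('side', 0.89), ('scene', 0.95)]
2.825
```

View pics/fit1.png

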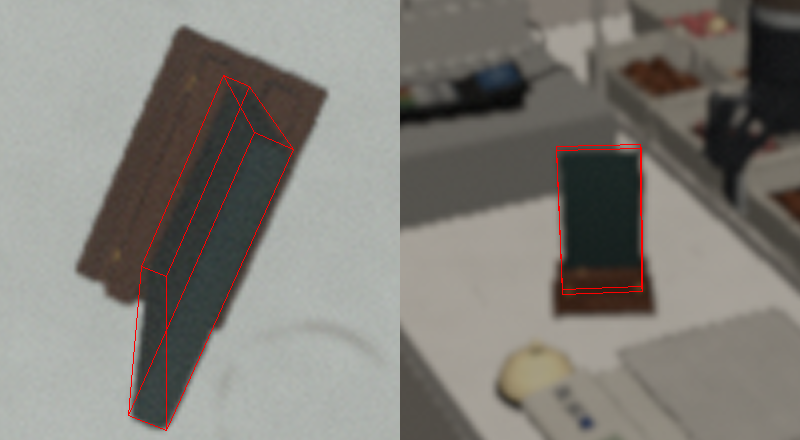

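The fit lies on the bar in both views, within 1–2 mm: top centre at (0.5138, 0.2845, 0.168), width direction at −0.405 rad, almost no lean. I'll grasp it, lift it and carry it to a viewing pose at the rack.

```bash
python3 - <<'E'
from h import *
import pickle
o=down(1.166);g=[.5137,.2843]
arm.move_to([*g,.22],o); arm.move_straight([*g,.157],.1)
s0=arm.sense()
arm.grasp(50)
s=arm.sense();print("gap",s["finger_gap"],s["gripper_force"],s["ft_force"]-s0["ft_force"])
arm.move_straight([*g,.23],.08);s=arm.sense();print("gap",s["finger_gap"],s["ft_force"]-s0["ft_force"])
arm.move_straight([*g,.35],.25)
arm.move_to([.44,.0,.36],down(1.571-.4));
arm.move_to([.40,-.27,.36],down(np.pi/2))
k=arm.calibration("wrist");im=arm.camera("wrist");cv2.imwrite("pics/w2.png",im[:,:,::-1]);pickle.dump(k,open("w2.pkl","wb"))
for n in("rack","rack_gap","cream_l0","cream_l1","cream_r0","cream_r1"):
    print(n,[(np.round(d["centre"],3).tolist(),round(d["conf"],2)) for d in arm.search_frame(n,"wrist")[:2]])
t=arm.trace("rack","wrist"); g=arm.trace("green_bar","wrist")
np.savez("m2.npz",r=t[0]["pixels"] if t else 0,g=g[0]["pixels"] if g else 0)
print(arm.sense()["clock"],arm.sense()["finger_gap"],arm.sense()["joint_positions"])
E
```

```text
gap 0.009646416718104036 49.063047766685486 [-1.03378091  0.52885193  1.44375014]
gap 0.00981153308230662 [-0.82685937  0.82718228 -1.52371858]
rack [([0.451, -0.355, 0.034], 0.86)]
rack_gap [([0.455, -0.358, 0.034], 0.88), ([0.482, -0.389, 0.097], 0.69)]
cream_l0 [([0.468, -0.342, 0.132], 0.6), ([0.461, -0.332, 0.133], 0.57)]
cream_l1 [([0.468, -0.342, 0.132], 0.6), ([0.461, -0.332, 0.133], 0.57)]
cream_r0 [([0.481, -0.388, 0.094], 0.77), ([0.473, -0.414, 0.13], 0.64)]
cream_r1 [([0.481, -0.388, 0.094], 0.77), ([0.473, -0.414, 0.13], 0.64)]
9.1417 0.00961186808649053 [-5.93075638e-01 -1.71381493e-03  3.07501236e-01  1.87991176e+00
  3.00267784e-05 -5.93602480e-01]
```

View pics/w2.png

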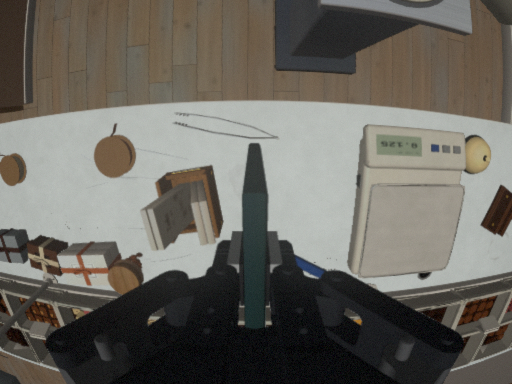

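The bar is held firmly (gap 9.6 mm), its foot showing at about (254,147). The rack is at (155–222,165–248), tilted a little, brass side towards the robot. Next I fit the rack with its V-pairs over the three cameras, and the bar in the hand over the wrist camera.

```bash
cat > fit2.py <<'E'
from h import *
import pickle
def cub(xr,yr,zr,sh=0): # shear: y grows with z
    return np.array([[x,y+sh*(z-.008)*np.tan(.195),z] for x in xr for y in yr for z in zr])
PARTS=[cub((-.052,.052),(-.041,.041),(0,.033)),cub((-.052,.052),(.034,.041),(0,.068)),cub((-.052,.052),(-.041,-.034),(0,.068)),
 cub((-.031,.031),(0,.0214),(.008,.1315),1),cub((-.031,.031),(-.0214,0),(.008,.1315),-1)]
def place(p,X,dz=0):
    c,s=np.cos(p[2]),np.sin(p[2]);return X@np.array([[c,s,0],[-s,c,0],[0,0,1]])+[p[0],p[1],0]
def model(p,P,k): return np.max([hullmask(P(k,place(p,X)),2) for X in PARTS],0)
def union(c):
    m=np.zeros((384,512),bool)
    for n in("rack","cream_l0","cream_r0"):
        for d in arm.trace(n,c):
            ys,xs=np.nonzero(d["pixels"])
            if n=="rack" and d["conf"]<.6: continue
            m|=d["pixels"]
    return m
E
python3 - <<'E'
from fit2 import *
views=[]
for c,k,P in(("wrist",pickle.load(open("w2.pkl","rb")),projw),("scene",arm.calibration("scene"),proj),("side",arm.calibration("side"),proj)):
    m=union(c);roi=cv2.dilate(model([.45,-.375,.2],P,k),np.ones((41,41)))>0 if c=="wrist" else cv2.dilate(model([.45,-.375,.2],P,k),np.ones((25,25)))>0
    m=cv2.morphologyEx((m&roi).astype(np.uint8),cv2.MORPH_CLOSE,np.ones((3,3)));views.append((c,k,P,m.astype(np.float32)));print(c,m.sum())
pickle.dump([(c,k,m) for c,k,P,m in views],open("v2.pkl","wb"))
def cost(p,cs=("wrist","scene","side")): return -sum(iou(model(p,P,k),m) for c,k,P,m in views if c in cs)
def fit(cs):
    best=None
    for yaw in(.0,.3):
        r=minimize(cost,[.46,-.375,yaw],args=(cs,),method="Nelder-Mead",options=dict(initial_simplex=np.array([.46,-.375,yaw])+np.vstack([np.zeros(3),np.diag([.012,.012,.2])]),maxiter=100))
        if best is None or r.fun<best.fun: best=r
    return best
for cs in(("wrist","scene","side"),("wrist",),("scene",),("side",)):
    r=fit(cs);print(cs,np.round(r.x,4),r.fun)
    if len(cs)==3:p=r.x
out=[]
for c,k,P,m in views:
    f={"wrist":"w2","scene":"scene0","side":"side0"}[c];s=4;im=cv2.resize(cv2.imread(f"pics/{f}.png"),None,fx=s,fy=s,interpolation=cv2.INTER_CUBIC)
    for X in PARTS:
        uv=P(k,place(p,X))*s
        for i in range(8):
            for j in(1,2,4):
                if not i&j: cv2.line(im,*[tuple(map(int,uv[q])) for q in(i,i|j)],(0,0,255),1)
    u=(P(k,np.array([p[0],p[1],.06]))*s).astype(int);h=200 if c=="wrist" else 180
    out.append(cv2.resize(im[u[1]-h:u[1]+h,u[0]-h:u[0]+h],(400,400)))
# bar in hand
s=arm.sense();T=Ro.from_rotvec(s["orientation"]).as_matrix();k=pickle.load(open("w2.pkl","rb"))
gm=np.load("m2.npz")["g"].astype(np.float32);print("tcp",s["tcp_pos"],gm.sum())
def bar(q): # tool frame: q=[along x offset, tilt about y(closing), top offset, tilt about x]
    b=np.array([[a*.04,t*.00525,h] for h in(0,.158) for a in(-1,1) for t in(-1,1)])
    return (Ro.from_euler("yx",[q[1],q[3]]).apply(b)+[q[0],0,-q[2]])@T.T+s["tcp_pos"]
low=lambda b:np.vstack([b[:4]*.75+b[4:]*.25,b[4:]])
rows=np.zeros_like(gm);rows[:225]=1
def cg(q): return -iou(hullmask(projw(k,bar(q)))*rows,gm*rows)
r=minimize(cg,[0,0,.011,0],method="Nelder-Mead",options=dict(initial_simplex=np.array([0,0,.011,0])+np.vstack([np.zeros(4),np.diag([.004,.05,.004,.03])])))
print("bar",r.x,r.fun,"foot",bar(r.x)[4:].mean(0)-s["tcp_pos"])
s4=4;im=cv2.resize(cv2.imread("pics/w2.png"),None,fx=s4,fy=s4,interpolation=cv2.INTER_CUBIC);uv=projw(k,bar(r.x))*s4
for i in range(8):
    for j in(1,2,4):
        if not i&j: cv2.line(im,*[tuple(map(int,uv[q])) for q in(i,i|j)],(0,0,255),1)
out.append(cv2.resize(im[540:1320,620:1400],(400,400)))
cv2.imwrite("pics/fit2.png",cv2.resize(np.vstack([np.hstack(out[:2]),np.hstack(out[2:])]),(600,600)))
print(arm.sense()["clock"])
E
```

```text
wrist 4746
scene 1210
side 1866
('wrist', 'scene', 'side') [ 0.4819 -0.3709  0.1829] -2.753474712371826
('wrist',) [ 0.483  -0.3718  0.1307] -0.9342014193534851
('scene',) [ 0.4823 -0.3701  0.1691] -0.9088670015335083
('side',) [ 0.4824 -0.3722  0.2266] -0.9305729269981384
tcp [ 0.39997735 -0.27003665  0.35997923] 4035.0
bar [-0.01440659  0.08581994  0.01954818 -0.03667272] -0.7798058390617371 foot [ 0.00086334  0.00577676 -0.13776428]
9.5917
```

View pics/fit2.png

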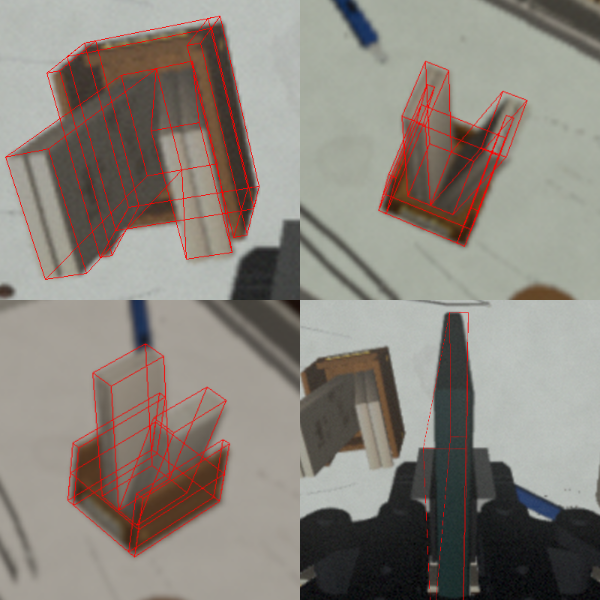

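The rack fit is good at (0.482, −0.371), yaw ≈ 0.18. The in-hand fit in the lower right panel went astray: the bar there looks centred and straight, with its foot at column ≈ 254. I'll redo it, checking against the nominal pose and a colour mask.

```bash
python3 - <<'E'
from fit2 import *
s=arm.sense();T=Ro.from_rotvec(s["orientation"]).as_matrix();k=pickle.load(open("w2.pkl","rb"))
gm=np.load("m2.npz")["g"]
im=cv2.imread("pics/w2.png").astype(int);B,G,R=im[:,:,0],im[:,:,1],im[:,:,2]
cm=(G-R>8)&(im.sum(2)<260);cm[:130]=0;cm[228:]=0;cm[:,:225]=0;cm[:,285:]=0
for m in(gm,cm):
    for r in(144,146,150,170,190,210,225): x=np.nonzero(m[r])[0];print(r,(x.min(),x.max()) if len(x) else None,end=" ")
    print()
def bar(q):
    b=np.array([[a*.04,t*.00525,h] for h in(0,.158) for a in(-1,1) for t in(-1,1)])
    return (Ro.from_euler("yx",[q[1],q[3]]).apply(b)+[q[0],q[4],-q[2]])@T.T+s["tcp_pos"]
print("nominal uv",np.round(projw(k,bar([0,0,.011,0,0])),1).tolist())
gm=cm.astype(np.float32)
rows=np.zeros_like(gm);rows[:225]=1
def cg(q):return -iou(hullmask(projw(k,bar(q)))*rows,gm*rows)+ (q[4]/.002)**2*.01+(q[2]-.011)**2/.002**2*.01
q0=np.array([0,0,.011,0,0]);print(cg(q0))
r=minimize(cg,q0,method="Nelder-Mead",options=dict(initial_simplex=q0+np.vstack([np.zeros(5),np.diag([.005,.05,.002,.03,.001])]),maxiter=600))
print(np.round(r.x,4),r.fun,bar(r.x)[4:].mean(0)-s["tcp_pos"],T.round(2).tolist())
E
```

```text
144 (np.int64(249), np.int64(258)) 146 (np.int64(249), np.int64(259)) 150 (np.int64(248), np.int64(260)) 170 (np.int64(246), np.int64(264)) 190 (np.int64(243), np.int64(267)) 210 (np.int64(242), np.int64(267)) 225 (np.int64(243), np.int64(267)) 
144 None 146 None 150 None 170 None 190 None 210 (np.int64(243), np.int64(265)) 225 (np.int64(243), np.int64(264)) 
nominal uv [[240.4, 334.4], [260.5, 334.5], [236.5, 186.5], [262.5, 186.5], [246.9, 221.0], [257.4, 221.0], [246.4, 140.2], [257.8, 140.2]]
-0.3173510730266571
[-0.0049 -0.2913  0.0115  0.0371  0.0022] -0.877481236428798 [ 0.05030712 -0.00340989 -0.13973366] [[-1.0, 0.0, -0.0], [0.0, 1.0, 0.0], [0.0, 0.0, -1.0]]
```

The bar hangs straight in the hand. Against the wrist calibration it is offset uniformly by about +2 mm in y and +3 mm in x, and the pads share this shift in y, so it is camera bias rather than tilt. I'll go above the gap and look once from all three cameras.

```bash
python3 - <<'E'
from fit2 import *
a=.18;o=down(a+np.pi/2)
arm.move_to([.40,-.27,.36],o) if 0 else None
arm.move_to([.481,-.373,.34],o); arm.move_straight([.481,-.373,.305],.1)
out=[]
p=[.482,-.3715,a]
s=arm.sense();T=Ro.from_rotvec(s["orientation"]).as_matrix()
b=np.array([[u*.04,t*.00525,h] for h in(-.0105,.1475) for u in(-1,1) for t in(-1,1)])@T.T+s["tcp_pos"]
for c,P in(("wrist",projw),("scene",proj),("side",proj)):
    k=arm.calibration(c);im=arm.camera(c);cv2.imwrite(f"pics/{c}3.png",im[:,:,::-1]);S=4
    I=cv2.resize(im[:,:,::-1],None,fx=S,fy=S,interpolation=cv2.INTER_CUBIC)
    g=arm.trace("green_bar",c);print(c,len(g))
    for X,col in [(place(p,x),(0,0,255)) for x in PARTS[:3]]+[(b,(0,255,255))]:
        uv=P(k,X)*S
        for i in range(8):
            for j in(1,2,4):
                if not i&j: cv2.line(I,*[tuple(map(int,uv[q])) for q in(i,i|j)],col,1)
    u=(P(k,np.array([p[0],p[1],.13]))*S).astype(int);h=300 if c=="wrist" else 200
    u=np.maximum(u,h);out.append(cv2.resize(I[u[1]-h:u[1]+h,u[0]-h:u[0]+h],(400,400)))
cv2.imwrite("pics/look3.png",cv2.resize(np.hstack(out),(800,267))) 
cv2.imwrite("pics/look3.png",np.vstack([np.hstack(out[:2]),np.hstack([out[2],out[2]*0])])[:,:][:600] if 0 else cv2.resize(np.vstack([np.hstack(out[:2]),np.hstack([out[2],out[2]*0])]),(600,600)))
print(s["clock"],s["tcp_pos"],s["ft_force"])
E
```

```text
wrist 1
scene 1
side 1
10.6833 [ 0.48065803 -0.37243168  0.30632714] [-0.1939684  -0.45023005 -0.75919408]
```

View pics/look3.png

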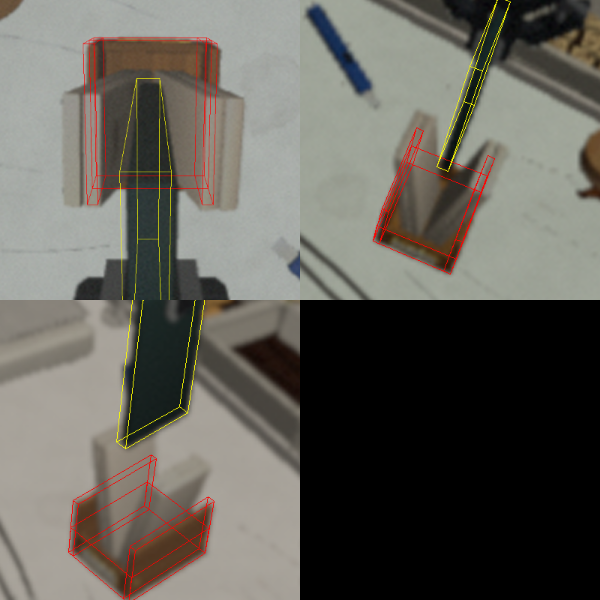

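The wrist view shows the bar's foot at crop column 149 and the V and rack centred at about 151–152, with yaw aligned. The projected bar model lies on the bar in scene and side. I'll shift 1 mm to the left (+y) and lower.

```bash
python3 - <<'E'
from h import *
g=[.481,-.372]
arm.move_straight([*g,.30],.05)
arm.move_straight([*g,.205],.08)
f0=arm.sense()["ft_force"]
z=.195
c=False
for z in(.195,.185,.178,.172,.167,.163,.160,.158,.1565,.155,.1535,.152):
    c=arm.move_straight([*g,z],.03,contact_N=15)
    s=arm.sense();print(z,c,s["tcp_pos"].round(4),(s["ft_force"]-f0).round(1),s["moment"].round(2),round(s["finger_gap"],4),round(s["clock"],2))
    if c: break
out=[]
for n in("scene","side","wrist"):
    im=arm.camera(n);k=arm.calibration(n);X=np.array([.482,-.3715,.09]);P=projw if n=="wrist" else proj
    u=P(k,X).astype(int);h=70 if n=="wrist" else 50;u=np.maximum(u,h);out.append(cv2.resize(im[u[1]-h:u[1]+h,u[0]-h:u[0]+h,::-1],(266,266),interpolation=cv2.INTER_CUBIC))
cv2.imwrite("pics/in4.png",np.hstack(out))
E
```

```text
0.195 False [ 0.4809 -0.3719  0.1948] [1.3 0.4 1. ] [0.01 0.07 0.02] 0.0098 13.05
0.185 False [ 0.4809 -0.3719  0.1848] [-0.2 -0.2  1. ] [0.   0.01 0.03] 0.0099 13.53
0.178 False [ 0.4809 -0.372   0.1777] [1.6 0.2 1.2] [-0.1  -0.02  0.02] 0.0095 13.92
0.172 False [ 0.4809 -0.3719  0.1716] [ 1.2 -0.7  0.5] [-0.14 -0.02 -0.03] 0.0097 14.27
0.167 False [ 0.4809 -0.3719  0.1667] [0.7 0.5 1.3] [-0.06 -0.04 -0.  ] 0.0098 14.58
0.163 False [ 0.4809 -0.372   0.1627] [ 1.8 -1.   0.7] [-0.1   0.01 -0.03] 0.0095 14.87
0.16 False [ 0.4809 -0.372   0.1597] [2.1 0.5 0.8] [-0.11 -0.02 -0.03] 0.0098 15.12
0.158 False [ 0.4809 -0.372   0.1578] [0.3 0.2 1. ] [-0.04 -0.    0.  ] 0.0096 15.37
0.1565 False [ 0.481  -0.372   0.1564] [ 1.1 -0.4  2.5] [-0.03 -0.   -0.08] 0.0098 15.62
0.155 False [ 0.4811 -0.372   0.1552] [ 1.9 -0.2  3.7] [ 0.01 -0.11  0.02] 0.0097 15.87
0.1535 False [ 0.4812 -0.3722  0.1552] [-0.6  0.6 11.1] [ 0.33  0.46 -0.01] 0.0099 16.12
0.152 False [ 0.4814 -0.3725  0.1551] [-3.3  1.  19.6] [0.58 0.92 0.  ] 0.0098 16.37
```

View pics/in4.png

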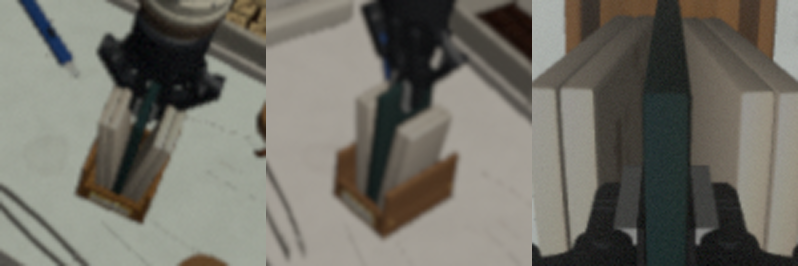

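The bar stands on the floor: it stopped at TCP z = 0.155 with the force rising to 20 N. The picture shows two cream bars on each side. I'll relax the press, open and withdraw.

```bash
python3 - <<'E'
from h import *
g=[.481,-.372]
arm.move_straight([*g,.1555],.03); print(arm.sense()["ft_force"].round(1))
arm.open(); s=arm.sense();print(s["finger_gap"],s["ft_force"].round(1))
arm.move_straight([*g,.20],.06); arm.move_straight([*g,.32],.2); arm.move_to([.40,-.20,.36],down(np.pi/2)); arm.wait(.5)
out=[]
for n in("scene","side","wrist"):
    im=arm.camera(n);k=arm.calibration(n);X=np.array([.482,-.3715,.08]);P=projw if n=="wrist" else proj
    for t in ("green_bar","cream_l0"): print(n,t,[(np.round(d["centre"],3).tolist(),round(d["conf"],2)) for d in arm.search_frame(t,n)[:4]])
    u=P(k,X).astype(int);h=60 if n=="wrist" else 50;u=np.maximum(u,h);out.append(cv2.resize(im[u[1]-h:u[1]+h,u[0]-h:u[0]+h,::-1],(266,266),interpolation=cv2.INTER_CUBIC))
cv2.imwrite("pics/end5.png",np.hstack(out));print(arm.sense()["clock"])
E
```

```text
[ 0.8 -0.8 -1.3]
0.08528003581682966 [-0.1 -0.1 -0.1]
scene green_bar [([0.445, -0.374, 0.148], 0.49)]
scene cream_l0 [([0.465, -0.358, 0.105], 0.52), ([0.452, -0.379, 0.148], 0.44)]
side green_bar [([0.463, -0.381, 0.131], 0.65)]
side cream_l0 [([0.449, -0.344, 0.119], 0.62), ([0.446, -0.354, 0.099], 0.47), ([0.486, -0.403, 0.111], 0.38)]
wrist green_bar [([0.474, -0.372, 0.141], 0.86)]
wrist cream_l0 [([0.472, -0.334, 0.118], 0.9), ([0.468, -0.349, 0.133], 0.7)]
20.8917
```

View pics/end5.png

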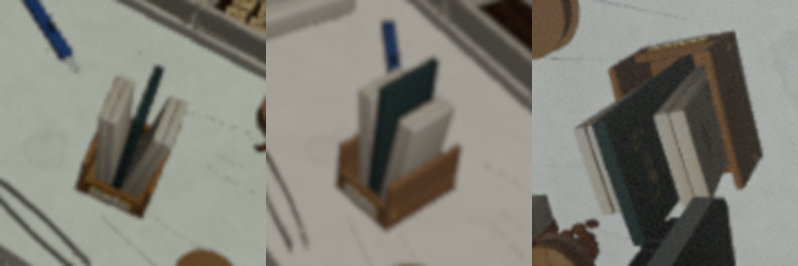

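The green bar stands upright in the rack with two cream bars standing on each side of it, and the gripper is clear.

```bash
python3 -c "
from cell import arm
print(arm.finish_job())"
```

```text
the job is handed in; nothing more can be done
None
```

The green bar stands on the rack floor between the two cream pairs, all four cream bars are upright and the arm is clear; I handed the job in at about 21 s, and no verdict came back.

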